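# Vent the degassing jar in the sample drawer

## Robot

A 6-joint arm with a two-finger parallel gripper is mounted at the origin on a cart in front of the work surface, level with it; the furniture and walls round the work are solid. World frame = base frame: x ahead of the robot, y to its left, z up, the work surface at z = 0. Lengths are in mm, angles in rad, forces in N, time in s.
With the tool pointing down it reaches from about 350 to 875 mm from the base axis. Payload 4.2 kg.
Tool frame: the origin (TCP) lies midway between the tips of the shut fingers; the grasp point (between the pads) lies 19 mm behind it; z points along the fingers, y is the line along which they close (so a half turn about z gives the same grasp; the last joint's range is limited). The gripper opens to 85 mm and grips with 20 to 120 N. Pads are 22 mm wide; open, the fingers measure 114 mm over their backs; the gripper's body (76 mm by 85 mm) begins 54 mm behind the grasp point. The pads swing forward as they close: fully open they stand 13 mm farther back than shut.
Start: joints at [-0.911, 0.385, 0.008, 0, -1.194, -0.259], TCP at [243.86, -575.44, 231.312] pointing down, gripper open.
Joint ranges: [-3.14, 3.14], [-1.21, 2.06], [-1.07, 1.41], [-3.16, 2.05], [-2.99, -0.16], [-3.1, 3.1]. Speed limits (rad/s): [2.79, 2.79, 3.14, 3.14, 3.14, 3.14].

## Interface

Orientations are given as a unit quaternion [x, y, z, w].
In Python, from bench import * gives the robot as it stands.
- The arm moves only by the tool drive_tool, never from a script. Its argument "plan" is a list that holds one entry, the list of rows, each a list of 5 numbers: the closure, from -1 (fully open) to 1 (shut), then the shift along the world's x, y, z in mm, then the turn about the world's z in degrees. A call has 1 to 20 rows; each row shifts and turns the commanded pose from where the row before left it; what a row does not reach is not made up. A row lasts 1/12 s, in which the tool goes at most 41.7 mm and 7.16 degrees, less where a joint would pass 70% of its speed; a pose out of reach is approached as far as the arm can. A call is refused whole if a number of a shift passes 41.7 or a number of a turn 7.16, either way. A call with a gripper value outside its range is refused whole. The fingers move at their own pace and stop on an object; the grip force is fixed at half the most. Time passes only in rows, so rows that do not move let the fingers close. It gives the time, the measured TCP pose, the force, the opening and the grip force at its end, in the units of the state.
- read_state(): the state, without advancing time (a new reading comes with each control period).
- get_image(name): name is "side" or "top" or "wrist"; returns (picture, depth): 400x640x3 uint8, red, green, blue; 400x640 float32, mm along the optical axis (not along the pixel's ray), 0 where there is no reading.
- camera_model(name): a dict with "fx", "fy", "cx", "cy" (pixels), "R" (3x3) and "t" (3): a world point X has camera coordinates R X + t; the wrist camera has in their place "mount" (4x4, takes a point from camera to tool coordinates, whose origin is the TCP and whose axes are the flange's). Camera axes: x right, y down, z forward; pixel columns grow to the right and rows downward; lengths in mm; the calibration is good to about 2 mm. A picture is of the moment at which its call begins: read the wrist's pose just before it. camera_model takes no time and is no camera call.
- job_done(): hands the job in; it is judged then, once.
The state is a dict: "clock": time; "joints": joint angles; "joint_vel": joint speeds; "joint_efforts": joint torques, N m; "position": TCP position; "ee_rot": TCP orientation; "contact_force": force on the tool from outside, world axes, zero at the start; "wrist_torque": the same for the moment, N m; "gripper_width": finger opening in mm; "grasp_force": force on a finger pad.
Only numpy, scipy, OpenCV 4.12 (cv2) and the standard library are available. Lean on these libraries where they do the work, as an engineer would, in place of code of your own. Each camera call takes 0.05 s, during which the arm holds its last target. There are 200 camera calls.

## Task

The jar of freshly roasted sample in the little bench cabinet has to degas. Pull the cabinet's drawer fully open by its handle, screw the jar's cap down clockwise until it bottoms out, then back it off a quarter turn. Finish still gripping the cap at that setting, motionless, with the drawer left open; leave the other things on the table and on the cabinet where they are.

Things in the scene. Friction and masses are not known exactly. Their poses are not given: they have to be found in the camera images.
- cabinet: white sheet-metal bench cabinet, fixed to the table, 240 deep (x) x 230 wide (y) x 105 mm high, with one grey drawer; origin under its centre at table level, x axis to its back, so the drawer slides out along its -x
- drawer (a joint): travel of the drawer in m: 0 shut (it starts shut or up to 25 mm ajar), 0.17 open at its stop; friction about 3 N, stays where left. Its grey front panel is 226 mm wide, 12 mm thick, its top edge 95 mm and the drawer's side walls 36 mm above the table. Shut, the panel's outer face is 133 mm in front of the cabinet's origin
- drawer_handle (a point): middle of the drawer's steel bar handle: a horizontal round bar 10 mm thick, 100 mm long across the drawer front (cabinet y), 45 mm out from the panel's outer face and 78 mm above the table, held at both ends; moves with the drawer (178 mm in front of the cabinet's origin when shut)
- cap: knurled aluminium screw cap, 48 mm in diameter, 22 mm high, upright on the steel jar clamped in the drawer. Origin at the centre of its underside, z up along the thread axis. A low dark rib, 19 mm long, on its top runs from near the centre along the cap's -x to the rim and points straight at the drawer front when the cap is home. The jar's body is 66 mm across, its shoulder 53 mm above the table
- cap_grip (a point): centre of the cap, half way up its knurled side, on the thread axis: 75 mm above the table with the cap home, 1 mm higher per rad unscrewed. It stands 80 mm behind the front panel's inner face: 41 mm in front of the cabinet's origin with the drawer shut (under the cabinet's top), 211 mm in front of it, 91 mm clear of the cabinet, when fully open
- cap_turn (a joint): angle of the cap on its thread in rad: 0 bottomed out (hard stop), growing as the cap is unscrewed (anticlockwise seen from above); it starts on the thread at 2.4 to 4 rad. Thread friction about 0.08 N m; stays where it is left; the thread stops at 5 rad
- timer: white brew timer 64 x 68 x 17 mm lying on the cabinet's top, bystander; origin under its centre
- sample_tin: square tinplate tin 73 x 65 x 52 mm standing on the cabinet's top, bystander; origin under its centre
- spoon: steel cupping spoon 192 mm long lying on the table right of the cabinet, bystander; origin under its centre
- bowl_a: porcelain cupping bowl 92 mm across, 60 mm high, bystander at the right; origin under its centre
- bowl_b: porcelain cupping bowl 92 mm across, 60 mm high, bystander at the left; origin under its centre
- bowl_c: porcelain cupping bowl of coffee 92 mm across, 60 mm high, bystander at the left; origin under its centre
- tray: blue sample tray 107 x 217 x 38 mm, long side about along y, bystander at the left; origin under its centre

How it is judged (in metres and radians):
On the way, in this order (a step that is already met when the one before it is completed fails the run):
1. the drawer is pulled fully open, the cap still loose on its thread (value of joint drawer above 0.155 m and value of joint cap_turn above 2 rad), for 0.2 s.
2. the cap is bottomed out (value of joint cap_turn below 0.07 rad), for 0.1 s.
At the end, for the whole second after the job is handed in: after bottoming out, the cap stands a quarter turn (1.32 to 1.82 rad) unscrewed from its stop, at rest, the fingers still grip it with more than 3 N, and the drawer is open by more than 155 mm of its 170 mm (value of joint cap_turn between 1.32 and 1.82 rad and contact force between the fingers and cap above 3 N and angular speed of cap below 0.1 rad/s and value of joint drawer above 0.155 m); the arm keeps its last pose, push and grip.
It fails at once if a bystander was shoved more than 30 mm (distance of any of timer, sample_tin, spoon, bowl_a, bowl_b, bowl_c, tray from where it was at the start of the episode above 0.03 m).
It also fails if it takes over 72 s, if anything falls off the work surface, if the arm or the gripper's body presses on something with over 40 N, if the wrist force passes 120 N, or if a joint passes its speed limit or range.

## Working session

There is one attempt and no reset: what is moved stays moved. The work goes in short steps, Python scripts to look and compute and a tool call to move; the robot and the scene stay as the last step left them, time stands still between calls to the robot, and variables do not carry over. Pictures are saved under pics/ and viewed, at most 10 in all, crops included, and the job is handed in when it is done.

Besides the shell and the picture viewer there is one more tool, called after ">>>" by a JSON object that holds its "method" and its "body". drive_tool: Moves the arm, as the interface text tells. Its arguments: {"type":"object","properties":{"plan":{"type":"array"}},"required":["plan"]}

```bash
mkdir -p pics
cat > h.py <<'E'
from bench import *
import numpy as np, cv2
def world(name,d,cm=None):
    c=camera_model(name); v,u=np.mgrid[0:400,0:640]
    P=np.stack([(u-c["cx"])/c["fx"]*d,(v-c["cy"])/c["fy"]*d,d],-1)
    if "R" in c:
        return (P-np.array(c["t"]))@np.array(c["R"])
    from scipy.spatial.transform import Rotation as Ro
    M=np.array(c["mount"]); s=cm
    return (P@M[:3,:3].T+M[:3,3])@Ro.from_quat(s["ee_rot"]).as_matrix().T+np.array(s["position"])
def save(n,im): cv2.imwrite("pics/"+n,im[:,:,::-1])
E
python3 - <<'E'
from h import *
s=read_state(); print(s)
for n in("top","side"):
    im,d=get_image(n); save(n+"0.png",im); np.save(n+"0.npy",world(n,d)); np.save(n+"0d.npy",d)
    c=camera_model(n); print(n,-np.array(c["R"]).T@c["t"])
E
```

```text
{'clock': 0.0, 'joints': array([-9.11396672e-01,  3.85544452e-01,  6.57533729e-03, -5.14686987e-04,
       -1.19398140e+00, -2.58648957e-01]), 'joint_vel': array([-0.00068697,  0.00124463, -0.0015849 , -0.00059638, -0.00096326,
        0.00042243]), 'joint_efforts': array([-8.37448988e-05, -3.92289770e+01,  1.88403511e+01,  4.18616742e+00,
       -4.67674530e-03,  1.97548951e-05]), 'position': array([ 243.6276358 , -574.90477987,  230.20680133]), 'ee_rot': array([-1.98944012e-01,  9.80010236e-01,  1.07157550e-03, -2.62804506e-04]), 'contact_force': array([-0.28776114,  0.7171265 ,  0.11886519]), 'wrist_torque': array([ 2.19512840e-02,  2.81970306e-02, -3.69232101e-05]), 'grasp_force': 0.0, 'gripper_width': 85.2957843759161}
top [ 384.90558147  115.01797619 1370.93520716]
side [ 288.06945419 1356.88471117  921.46681956]
```

View pics/top0.png

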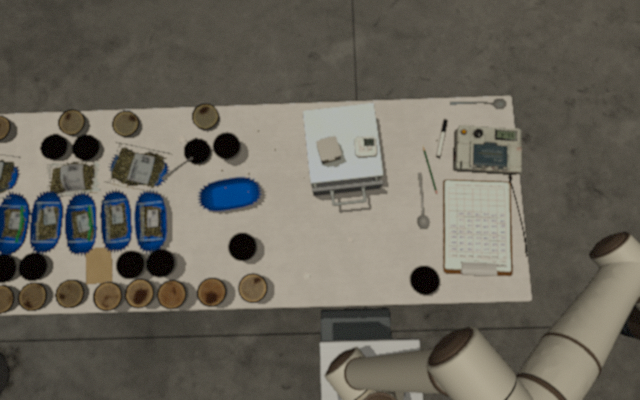

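View pics/side0.png

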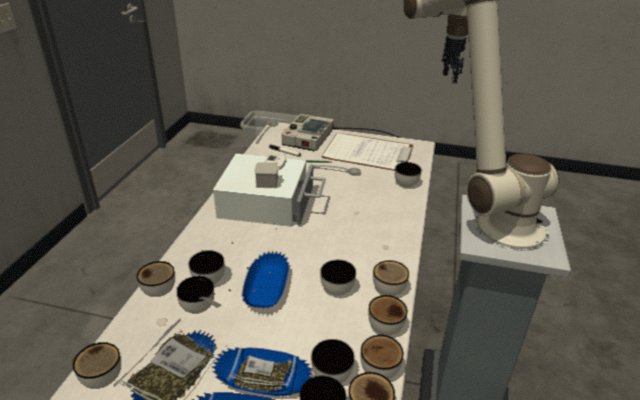

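The top view shows the cabinet around (343,148), with its handle bar around (351,207). The drawer looks shut or slightly ajar, and the arm is at the lower right. Next I'll fit the cabinet top and the handle.

Run:
```python
from h import *
P=np.load("top0.npy"); im=cv2.imread("pics/top0.png")
sub=np.zeros(P.shape[:2],bool); sub[90:225,290:400]=1
z=P[...,2]
t=sub&(abs(z-105)<8)
t=cv2.morphologyEx(t.astype(np.uint8),cv2.MORPH_OPEN,np.ones((3,3)))
n,l,st,_=cv2.connectedComponentsWithStats(t);k=1+st[1:,4].argmax()
m=(l==k)
Q=P[m]; r=cv2.minAreaRect(Q[:,:2].astype(np.float32)); print("cab",r,np.median(Q[:,2]),len(Q)); print(cv2.boxPoints(r))
h=sub&(z>55)&(z<95)
h[:188]=0
for v in range(185,214): print(v,[int(z[v,u]) for u in range(326,376,3)])
H=P[198:214,325:376].reshape(-1,3);H=H[(H[:,2]>60)&(H[:,2]<100)];print(len(H),H.mean(0),H.min(0),H.max(0))
S=np.load("side0.npy");q=(S[...,2]>66)&(S[...,2]<88)&(S[...,0]>400)&(S[...,0]<800)&(abs(S[...,1])<200)
v,u=np.where(q);print(len(v)); q2=S[q]
for a in sorted(zip(u,v))[::12]: print(a,S[a[1],a[0]].round())
```

```text
cab ((779.1717529296875, 64.84077453613281), (242.7695770263672, 229.9187469482422), 4.48275089263916) 105.3507121836764 4302
[[649.1732   169.96118 ]
 [667.14343  -59.25424 ]
 [909.1703   -40.279633]
 [891.2001   188.93579 ]]
185 [14, 16, 13, 98, 93, 95, 94, 96, 89, 95, 99, 92, 93, 90, 88, 86, 77]
186 [89, 94, 97, 95, 93, 91, 93, 95, 98, 91, 91, 92, 85, 80, 70, 68, 61]
187 [94, 96, 98, 97, 97, 97, 94, 92, 93, 84, 80, 69, 80, 74, 58, 54, 45]
188 [97, 96, 96, 98, 92, 88, 84, 82, 68, 67, 59, 53, 82, 42, 38, 32, 27]
189 [93, 95, 90, 82, 79, 73, 72, 64, 51, 50, 46, 33, 78, 28, 18, 13, 2]
190 [80, 78, 85, 66, 61, 59, 48, 44, 35, 28, 22, 15, 81, 79, 0, 3, 1]
191 [64, 58, 83, 48, 41, 35, 29, 20, 16, 15, 3, 0, -1, 86, 0, -3, 0]
192 [52, 43, 84, 34, 25, 19, 11, 0, 3, -2, 3, -3, -1, 81, -1, -1, 4]
193 [31, 22, 78, 11, 0, 3, 5, 1, 5, -1, -3, 2, 0, 1370, -2, 1, 3]
194 [10, 0, 83, -1, -3, 8, -2, -5, 2, 0, 2, 4, -1, 84, 1, -3, -4]
195 [-1, -1, 79, -2, 0, 3, 1, -1, 0, 5, 0, -3, 0, 79, 0, -1, -3]
196 [0, 1, 83, 3, 1, -1, 5, 3, -3, 0, 0, 2, -5, 84, 1, 0, 2]
197 [4, 4, 82, -3, 2, 3, 3, 1, -3, -6, 1, 2
[... 2721 characters left out ...]
int64(192)) [628.  98.  79.]
(np.int64(306), np.int64(195)) [622. 109.  76.]
(np.int64(308), np.int64(182)) [635.  35.  76.]
(np.int64(309), np.int64(195)) [612. 110.  79.]
(np.int64(311), np.int64(171)) [640. -21.  85.]
(np.int64(312), np.int64(169)) [642. -43.  79.]
(np.int64(313), np.int64(178)) [626.   9.  78.]
(np.int64(315), np.int64(177)) [619.   7.  82.]
(np.int64(316), np.int64(196)) [590. 111.  79.]
(np.int64(318), np.int64(191)) [592.  78.  77.]
(np.int64(319), np.int64(190)) [588.  80.  82.]
(np.int64(320), np.int64(186)) [592.  53.  80.]
(np.int64(321), np.int64(180)) [599.   8.  74.]
(np.int64(322), np.int64(178)) [596.   7.  82.]
(np.int64(323), np.int64(179)) [592.  11.  80.]
```

>>> {"method": "drive_tool", "body": {"plan": [[[0.05, 19, 34.5, 0, 4], [0.05, 19, 34.5, 0, 4], [0.05, 19, 34.5, 0, 4], [0.05, 19, 34.5, 0, 4], [0.05, 19, 34.5, 0, 4], [0.05, 19, 34.5, 0, 4], [0.05, 19, 34.5, 0, 4], [0.05, 19, 34.5, 0, 4], [0.05, 19, 34.5, 0, 4], [0.05, 19, 34.5, 0, 4], [0.05, 19, 34.5, 0, 4], [0.05, 19, 34.5, 0, 4], [0.05, 19, 34.5, 0, 4], [0.05, 19, 34.5, 0, 4], [0.05, 19, 34.5, 0, 4], [0.05, 19, 34.5, 0, 4], [0.05, 19, 34.5, 0, 4], [0.05, 19, 34.5, 0, 4], [0.05, 0, 0, 0, 0], [0.05, 0, 0, 0, 0]]]}}

```text
clock: 1.77
position: [586.1, 47.5, 230.0]
ee_rot: [0.738, -0.675, -0.001, 0.001]
contact_force: [-0.1, -0.8, 0.2]
gripper_width: 40.5
grasp_force: 0.0
```

Run:
```python
from h import *
from scipy.spatial.transform import Rotation as Ro
s=read_state(); im,d=get_image("wrist"); save("w1.png",im)
R=Ro.from_quat(s["ee_rot"]).as_matrix()
print(s["position"],s["joints"],s["gripper_width"],"tool y yaw",np.degrees(np.arctan2(R[1,1],R[0,1])))
P=world("wrist",d,s); z=P[...,2]
m=(d>0)&(z>70)&(z<90)&(P[...,0]<615)&(P[...,0]>540)&(P[...,1]>-20)&(P[...,1]<130)
Q=P[m]; print(len(Q))
if len(Q):
    r=cv2.minAreaRect(Q[:,:2].astype(np.float32)); print(r,cv2.boxPoints(r),np.median(Q,0),np.percentile(z[m],95))
```

```text
[586.12450952  47.45999269 229.99763865] [ 3.55843956e-01  3.24025467e-01 -8.65532857e-02 -3.35889315e-04
 -1.16236365e+00 -2.66426975e-01] 40.51122037144986 tool y yaw -174.8844634193304
1582
((600.4117431640625, 51.965484619140625), (36.14579772949219, 108.95596313476562), 4.300654888153076) [[578.3044    104.934784 ]
 [586.47504    -3.7143893]
 [622.5191     -1.0038147]
 [614.34845   107.645355 ]] [589.92175354  47.78400191  81.56451892] 83.17777745516445
```

View pics/w1.png

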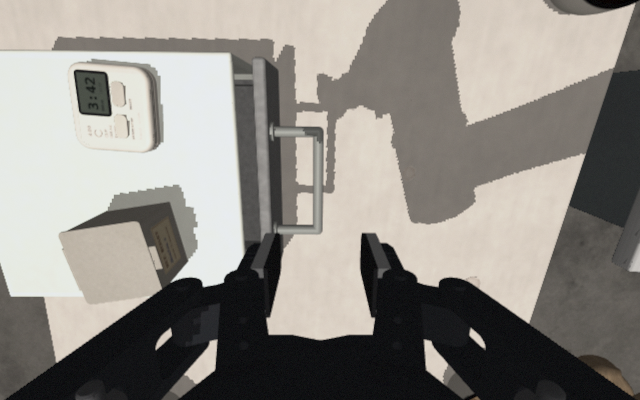

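The wrist view shows the bar vertical at about (318,180) and the panel at about (265,150), so the drawer is slightly ajar. The gap between the two fingers lines up with the bar. I'll descend and grip.

>>> {"method": "drive_tool", "body": {"plan": [[[0.05, 2.5, 3.5, -20, -0.6], [0.05, 0, 0, -30, 0], [0.05, 0, 0, -30, 0], [0.05, 0, 0, -30, 0], [0.05, 0, 0, -25, 0], [0.05, 0, 0, -20, 0], [0.05, 0, 0, -15, 0], [0.05, 0, 0, 0, 0], [0.05, 0, 0, 0, 0], [1, 0, 0, 0, 0], [1, 0, 0, 0, 0], [1, 0, 0, 0, 0], [1, 0, 0, 0, 0], [1, 0, 0, 0, 0], [1, 0, 0, 0, 0], [1, 0, 0, 0, 0], [1, 0, 0, 0, 0]]]}}

```text
clock: 3.23
position: [589.0, 49.0, 63.0]
ee_rot: [0.734, -0.679, 0.001, -0.001]
contact_force: [-0.7, -1.0, 6.5]
gripper_width: 7.5
grasp_force: 58.9
```

>>> {"method": "drive_tool", "body": {"plan": [[[1, -4, -0.3, 0, 0], [1, -8, -0.6, 0, 0], [1, -10, -0.8, 0, 0], [1, -10, -0.8, 0, 0], [1, -10, -0.8, 0, 0], [1, -10, -0.8, 0, 0], [1, -10, -0.8, 0, 0], [1, -10, -0.8, 0, 0], [1, -10, -0.8, 0, 0], [1, -10, -0.8, 0, 0], [1, -10, -0.8, 0, 0], [1, -10, -0.8, 0, 0], [1, -10, -0.8, 0, 0], [1, -10, -0.8, 0, 0], [1, -8, -0.6, 0, 0], [1, -5, -0.4, 0, 0], [1, 0, 0, 0, 0]]]}}

```text
clock: 4.65
position: [443.8, 37.4, 62.9]
ee_rot: [0.734, -0.679, 0.001, -0.001]
contact_force: [-0.0, -3.1, 10.7]
gripper_width: 7.8
grasp_force: 59.8
```

>>> {"method": "drive_tool", "body": {"plan": [[[1, -4, -0.3, 0, 0], [1, -4, -0.3, 0, 0], [1, -3, -0.2, 0, 0], [1, -2, -0.1, 0, 0], [1, 0, 0, 0, 0], [1, 0, 0, 0, 0]]]}}

```text
clock: 5.15
position: [431.8, 36.4, 62.9]
ee_rot: [0.734, -0.679, 0.001, -0.001]
contact_force: [1.0, -5.3, 9.2]
gripper_width: 7.9
grasp_force: 59.7
```

>>> {"method": "drive_tool", "body": {"plan": [[[1, -2, -0.1, 0, 0], [1, -2, -0.1, 0, 0], [1, 0, 0, 0, 0], [1, 0, 0, 0, 0]]]}}

```text
clock: 5.48
position: [431.6, 36.6, 63.0]
ee_rot: [0.734, -0.679, 0.004, -0.004]
contact_force: [13.6, -13.0, -2.1]
gripper_width: 7.6
grasp_force: 58.9
```

Resistance rose while the position held, so the drawer is at its stop. I'll release, rise and wind the wrist so one grasp covers the whole turn.

>>> {"method": "drive_tool", "body": {"plan": [[[1, 2.5, 0.2, 0, 0], [0.05, 0, 0, 0, 0], [0.05, 0, 0, 0, 0], [0.05, 0, 0, 0, 0], [0.05, 0, 0, 0, 0], [0.05, 0, 0, 20, 0], [0.05, 0, 0, 40, 0], [0.05, 0, 0, 40, 0], [0, 0, 0, 37, 0], [-1, 14, 1.2, 0, 7], [-1, 14, 1.2, 0, 7], [-1, 14, 1.2, 0, 7], [-1, 14, 1.2, 0, 7], [-1, 14, 1.2, 0, 7], [-1, 14, 1.2, 0, 7], [-1, 14, 1.2, 0, 7], [-1, 14, 1.2, 0, 7], [-1, 14, 1.2, 0, 7], [-1, 8, 0.6, 0, 7], [-1, 0, 0, 0, 7]]]}}

```text
clock: 7.15
position: [563.8, 48.5, 197.3]
ee_rot: [0.997, -0.072, -0.0, 0.0]
contact_force: [0.4, -0.2, 0.3]
gripper_width: 85.4
grasp_force: 0.0
```

>>> {"method": "drive_tool", "body": {"plan": [[[-1, 0, 0, 0, 7], [-1, 0, 0, 0, 7], [-1, 0, 0, 0, 7], [-1, 0, 0, 0, 7], [-1, 0, 0, 0, 7], [-1, 0, 0, 0, 7], [-1, 0, 0, 0, 7], [-1, 0, 0, 0, 7], [-1, 0, 0, 0, 7], [-1, 0, 0, 0, 7], [-1, 0, 0, 0, 7], [-1, 0, 0, 0, 7], [-1, 0, 0, 0, 0], [-1, 0, 0, 0, 0]]]}}

```text
clock: 8.32
position: [562.4, 48.3, 197.9]
ee_rot: [0.792, 0.61, -0.0, -0.0]
contact_force: [0.1, 0.3, -0.0]
gripper_width: 85.3
grasp_force: 0.0
```

Run:
```python
from h import *
from scipy.spatial.transform import Rotation as Ro
s=read_state(); im,d=get_image("wrist"); save("w2.png",im)
R=Ro.from_quat(s["ee_rot"]).as_matrix()
print(s["position"],s["joints"],"yaw",np.degrees(np.arctan2(R[1,1],R[0,1])))
P=world("wrist",d,s); np.save("w2.npy",P); z=P[...,2]
m=(d>0)&(z>82)&(z<95)&(np.hypot(P[...,0]-568.6,P[...,1]-48.5)<45)
Q=P[m]; print(len(Q),np.median(z[m]),cv2.minEnclosingCircle(Q[:,:2].astype(np.float32)),Q.mean(0))
v,u=np.where(m);print(u.min(),u.max(),v.min(),v.max())
pm=(d>0)&(abs(z-95)<6)&(P[...,0]<520); print(len(P[pm]),cv2.minAreaRect(P[pm][:,:2].astype(np.float32)))
```

```text
[562.43505442  48.27118605 197.88994476] [ 3.72463592e-01  3.09410943e-01 -1.92799010e-01 -3.25505101e-04
 -1.06947595e+00  2.51105685e+00] yaw -14.795426300223893
2391 89.17835000238426 ((567.6614379882812, 49.01784896850586), 24.71354103088379) [568.00983396  50.37145281  89.00318865]
298 354 158 213
3681 ((482.48394775390625, 42.553199768066406), (12.179786682128906, 225.02394104003906), 4.671387195587158)
```

View pics/w2.png

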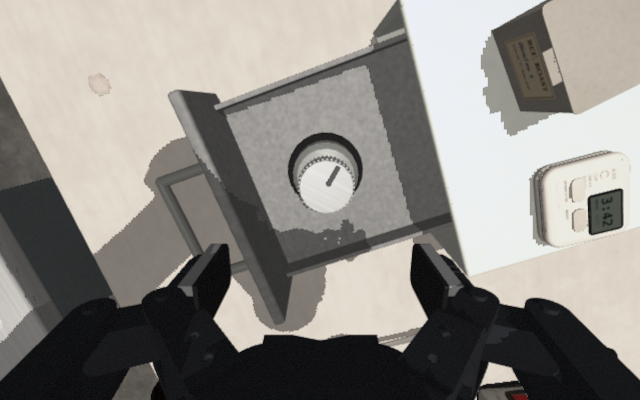

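The picture shows the drawer open, with the cap at about (326,186) and its rib running from (329,185) to (340,167). The panel is at the position expected for full travel.

Run:
```python
import numpy as np
P=np.load("w2.npy")
a=P[183:187,328:332].reshape(-1,3).mean(0);b=P[166:170,337:341].reshape(-1,3).mean(0);d=b-a
ang=np.degrees(np.arctan2(d[1],d[0])); th=(ang-184.5)%360
print(a,b,ang,"cap_turn",th,np.radians(th))
```

```text
[571.03134866  51.35044606  90.62551924] [581.71542899  66.73241495 105.84454433] 55.21674725913745 cap_turn 230.71674725913743 4.026766879163551
```

>>> {"method": "drive_tool", "body": {"plan": [[[-1, 3, 0.3, -20, 0], [-1, 2.7, 0.2, -30, 0], [-1, 0, 0, -30, 0], [-1, 0, 0, -25, 0], [-1, 0, 0, -16, 0], [-1, 0, 0, -10, 0], [-1, 0, 0, -6, 0], [-1, 0, 0, 0, 0], [-1, 0, 0, 0, 0], [1, 0, 0, 0, 0], [1, 0, 0, 0, 0], [1, 0, 0, 0, 0], [1, 0, 0, 0, 0], [1, 0, 0, 0, 0], [1, 0, 0, 0, 0], [1, 0, 0, 0, 0], [1, 0, 0, 0, 0]]]}}

```text
clock: 9.78
position: [569.0, 48.8, 62.5]
ee_rot: [0.791, 0.611, 0.001, 0.0]
contact_force: [-3.2, 2.0, 3.8]
gripper_width: 45.2
grasp_force: 60.9
```

>>> {"method": "drive_tool", "body": {"plan": [[[1, 0, 0, -0.1, -4], [1, 0, 0, -0.1, -6], [1, 0, 0, -0.1, -7], [1, 0, 0, -0.1, -7], [1, 0, 0, -0.1, -7], [1, 0, 0, -0.1, -7], [1, 0, 0, -0.1, -7], [1, 0, 0, -0.1, -7], [1, 0, 0, -0.1, -7], [1, 0, 0, -0.1, -7], [1, 0, 0, -0.1, -7], [1, 0, 0, -0.1, -7], [1, 0, 0, -0.1, -7], [1, 0, 0, -0.1, -7], [1, 0, 0, -0.1, -7], [1, 0, 0, -0.1, -7], [1, 0, 0, -0.1, -7], [1, 0, 0, -0.1, -7], [1, 0, 0, -0.1, -7], [1, 0, 0, -0.1, -5]]]}}

```text
clock: 11.45
position: [569.5, 51.1, 60.2]
ee_rot: [0.871, -0.492, 0.001, -0.002]
contact_force: [-2.8, 8.9, 3.4]
gripper_width: 44.9
grasp_force: 60.8
```

```bash
cat > st.py <<'E'
from h import *
from scipy.spatial.transform import Rotation as Ro
s=read_state(); R=Ro.from_quat(s["ee_rot"]).as_matrix()
print(s["clock"],s["position"],s["joints"].round(3),"yaw",np.degrees(np.arctan2(R[1,1],R[0,1])),s["contact_force"].round(1),s["wrist_torque"].round(2),s["joint_efforts"][5],s["gripper_width"],s["grasp_force"])
E
python3 st.py
```

```text
11.45 [569.4683242   51.07106949  60.23459152] [ 0.372  0.473 -0.337 -0.003 -0.757  0.173] yaw -148.89401636437105 [-2.8  8.9  3.4] [2.59 0.81 0.12] 0.4229081142693758 44.92265879248665 60.82873422768898
```

>>> {"method": "drive_tool", "body": {"plan": [[[1, 0, 0, -0.1, -7], [1, 0, 0, -0.1, -7], [1, 0, 0, -0.1, -7], [1, 0, 0, -0.1, -7], [1, 0, 0, -0.1, -7], [1, 0, 0, -0.1, -7], [1, 0, 0, -0.1, -7], [1, 0, 0, -0.1, -7], [1, 0, 0, -0.1, -7], [1, 0, 0, -0.1, -5], [1, 0, 0, 0, 0], [1, 0, 0, 0, 0]]]}}

```text
clock: 12.45
position: [570.9, 51.1, 59.2]
ee_rot: [-0.449, 0.893, 0.0, 0.004]
contact_force: [0.8, 7.1, 0.6]
gripper_width: 45.3
grasp_force: 61.0
```

```bash
python3 st.py
```

```text
12.45 [570.8943249   51.10508727  59.16518895] [ 0.371  0.475 -0.337 -0.002 -0.752 -1.009] yaw 143.37647128989286 [0.8 7.1 0.6] [ 2.17 -0.26 -0.07] 0.04746041027829051 45.307240087414925 61.03855180204846
```

>>> {"method": "drive_tool", "body": {"plan": [[[1, 0, 0, -0.1, -4], [1, 0, 0, -0.1, -4], [1, 0, 0, -0.1, -4], [1, 0, 0, 0, 0], [1, 0, 0, 0, 0]]]}}

```text
clock: 12.87
position: [571.1, 50.9, 58.9]
ee_rot: [-0.353, 0.935, 0.001, 0.004]
contact_force: [1.5, 6.5, 0.4]
gripper_width: 44.9
grasp_force: 61.0
```

```bash
python3 st.py
```

```text
12.8667 [571.07751288  50.93576236  58.91551757] [ 3.710e-01  4.750e-01 -3.370e-01 -1.000e-03 -7.510e-01 -1.218e+00] yaw 131.38071715822062 [1.5 6.5 0.4] [ 1.97 -0.42 -0.08] 0.057490887120366096 44.88353564122087 61.044330719159916
```

>>> {"method": "drive_tool", "body": {"plan": [[[1, 0, 0, -0.1, -4], [1, 0, 0, -0.1, -4], [1, 0, 0, 0, 0], [1, 0, 0, 0, 0]]]}}

```text
clock: 13.2
position: [571.2, 50.8, 58.8]
ee_rot: [-0.287, 0.958, 0.001, 0.004]
contact_force: [1.8, 5.8, 0.3]
gripper_width: 45.0
grasp_force: 61.0
```

```bash
python3 st.py
```

```text
13.2 [571.2050299   50.79277915  58.78692109] [ 3.710e-01  4.760e-01 -3.370e-01 -1.000e-03 -7.510e-01 -1.358e+00] yaw 123.38304137876399 [1.8 5.8 0.3] [ 1.73 -0.47 -0.1 ] 0.057746643433347344 45.043249628679256 61.04907706961967
```

>>> {"method": "drive_tool", "body": {"plan": [[[1, 0, 0, -0.1, -4], [1, 0, 0, -0.1, -4], [1, 0, 0, 0, 0], [1, 0, 0, 0, 0]]]}}

```text
clock: 13.53
position: [570.6, 50.1, 58.8]
ee_rot: [-0.223, 0.975, 0.0, 0.003]
contact_force: [1.0, 5.0, 2.9]
gripper_width: 45.1
grasp_force: 64.0
```

```bash
python3 st.py
```

```text
13.5333 [570.62656798  50.06156464  58.78552227] [ 3.710e-01  4.750e-01 -3.380e-01  1.000e-03 -7.520e-01 -1.493e+00] yaw 115.7191978104804 [1.  5.  2.9] [ 1.56 -0.21  1.31] -1.3114793971180916 45.082875666215614 64.01382876327261
```

Torque jumped from -0.1 to 1.3 N·m after about 229° of turning, so the cap has bottomed. I'll back off 91°.

>>> {"method": "drive_tool", "body": {"plan": [[[1, 0, 0, 0, 0], [1, 0, 0, 0.1, 5], [1, 0, 0, 0.1, 7], [1, 0, 0, 0.1, 7], [1, 0, 0, 0.1, 7], [1, 0, 0, 0.1, 7], [1, 0, 0, 0.1, 7], [1, 0, 0, 0.1, 7], [1, 0, 0, 0.1, 7], [1, 0, 0, 0.1, 7], [1, 0, 0, 0.1, 7], [1, 0, 0, 0.1, 7], [1, 0, 0, 0.1, 7], [1, 0, 0, 0.1, 7], [1, 0, 0, 0.1, 2], [1, 0, 0, 0, 0], [1, 0, 0, 0, 0], [1, 0, 0, 0, 0]]]}}

```text
clock: 15.03
position: [570.7, 50.0, 60.3]
ee_rot: [0.85, -0.527, 0.002, -0.003]
contact_force: [1.0, 6.0, 3.8]
gripper_width: 45.2
grasp_force: 63.8
```

```bash
python3 st.py
python3 - <<'E'
from h import *
im,d=get_image("wrist"); save("w3.png",im)
im,d=get_image("top"); P=world("top",d); m=(abs(P[...,2]-95)<5)&(abs(P[...,0]-482)<25)&(abs(P[...,1]-42)<120)
print(m.sum(),P[m].mean(0) if m.any() else 0)
E
```

```text
15.0333 [570.73215137  50.00834037  60.27021252] [ 0.37   0.473 -0.336 -0.001 -0.755  0.091] yaw -153.65303140458914 [1.  6.  3.8] [ 1.67 -0.33  0.07] -0.07467510877177119 45.24445045633051 63.794660973362625
250 [485.55321331  33.48860971  95.15738778]
```

View pics/w3.png

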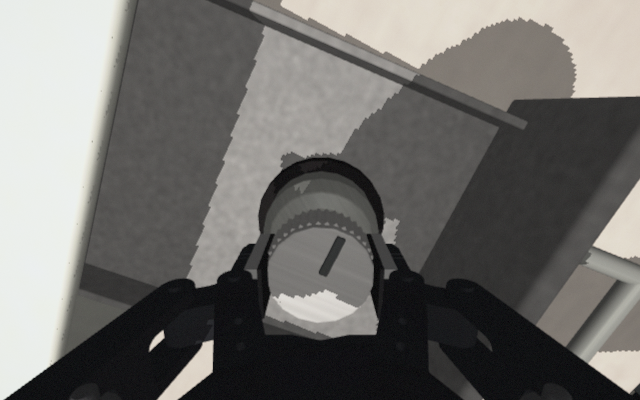

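The view shows the rib from (323,273) to (340,240), about 86° (1.50 rad) anticlockwise of the direction to the drawer front. That is inside the 1.32–1.82 band. The cap is gripped at 64 N and the drawer is open.

```bash
python3 -c "
from bench import *
print(job_done())"
```

```text
the job is handed in; nothing more can be done
None
```

I handed in the job with the drawer fully open and the cap screwed down to its stop, then backed off about a quarter turn (roughly 1.5 rad from the wrist picture); it is still gripped at about 64 N, and no verdict came back.

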